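# Hang the test sieve in the shaker's bayonet collar and lock it

## Task

Pick up the small steel test sieve by its handle and hang it in the bayonet collar on the sprung ring of the sieve shaker: let both lugs down through the two open slots, then twist it clockwise (seen from above) until the lugs drop into the locking notches, and let go so that it hangs level. Feel your way gently, never forcing the sieve against the shaker, and leave the other things on the bench where they are.

Things in the scene. Friction and masses are not known exactly. Their poses are not given: they have to be found in the camera images.
- sieve: The loose test sieve, a round steel frame 72 mm in outer diameter and 52 mm high, 0.17 to 0.31 kg, with two side lugs and a handle on top (see handle and lugs). Origin at the centre of its underside, z up; it starts upright on the bench. It is the same after a half turn about z.
- handle (a point): Centre of the sieve's handle, 85 mm above the sieve's origin; axes as the sieve's. The handle is a grey bar 68 mm long along x, 12 mm thick (y), 14 mm high, on two uprights; pinch it across y.
- lugs (a point): Point on the sieve's axis level with the undersides of its two lugs, 38 mm above the sieve's origin; axes as the sieve's. The lugs stick out along +x and -x to 50 mm from the axis, each 10 mm wide (y) and 6 mm high.
- shaker: The sieve shaker, fixed on the bench: white round base 168 mm across, 55 mm high, three spring columns, on them a sprung carriage with the aluminium bayonet collar (see seat, rim), axis vertical through the origin (centre of the underside). The carriage stays up under about 3 N, then sinks 1 mm per 1.5 N, to a hard stop at 8 mm. Never press the sieve on it with over 25 N.
- seat (a point): Centre of the collar at ledge height, 120 mm above the bench, on the carriage (sinks with it). Axes as the shaker's. From each entry slot the 0 level ledge runs 40 degrees (0.70 rad) clockwise seen from above, slot centre to notch centre, in a channel 9 mm high, to a notch 15 mm wide, 6 mm deep, with a stop wall beyond. Channel wall 53 mm from the axis.
- rim (a point): Centre of the collar's flat top rim, 13 mm above seat; inner radius 39, outer 58 mm. Axes as the shaker's. Two entry slots 14 mm wide lie opposite one another, turned from the +x and -x directions by 0.10 to 0.80 rad anticlockwise seen from above; the collar is clamped by hand and this angle is not measured: find the slots by eye or feel. The clamp slips at 0.9 N m.
- brush: Bystander: a wooden brush 160 mm long lying on the bench.
- dish: Bystander: a small white dish, 60 mm in diameter.
- beaker: Bystander: a glass beaker 72 mm in diameter, 95 mm high.
- amber: Bystander: an amber bottle 64 mm in diameter, 150 mm high.
- jar: Bystander: a glass jar 68 mm in diameter, 80 mm high.
- timer: Bystander: a flat white bench timer, 70 by 65 by 22 mm.
There are look-alikes about, which are no part of the job. What is shaped like the sieve but red is not meant.

How it is judged:
By the outcome, as a careful person would: the job done as asked, in the order asked, and still so for the second after the job is handed in, with the robot touching nothing.
It also fails if it takes over 64 s, if anything falls off the work surface, if the arm or the gripper's body presses on something with over 40 N, if the wrist force passes 120 N, or if a joint passes its speed limit or range.

## Robot

A 6-joint arm with a two-finger parallel gripper is mounted at the origin on the work surface. World frame = base frame: x ahead of the robot, y to its left, z up, the work surface at z = 0. Lengths are in m, angles in rad, forces in N, time in s.
With the tool pointing down it reaches from about 0.35 to 0.775 m from the base axis. Payload 7.3 kg.
Tool frame: the origin (TCP) lies at the very end of the fingers, on their centre line; the grasp point (between the pads) lies 19 mm behind it; z points along the fingers, y is the line along which they close (so a half turn about z gives the same grasp; the last joint's range is limited). The gripper opens to 92 mm and grips with 3 to 60 N. Pads are 19 mm wide; open, the fingers measure 130 mm over their backs; the gripper's body (75 mm by 190 mm) begins 47 mm behind the grasp point.
Start: joints at [1.088, 0.342, 1.524, -0, 1.275, -0.146], TCP at [0.173, 0.496, 0.227] pointing down, gripper open.
Joint ranges: [-2.53, 2.53], [-0.77, 2.02], [0.04, 2.7], [-1, 4.14], [0.28, 2.66], [-3.11, 3.11]. Speed limits (rad/s): [2.57, 2.57, 3.14, 3.14, 3.14, 3.14].

## Interface

Orientations are given as [roll, pitch, yaw] about the fixed x, y, z axes, in that order (R = Rz(yaw) Ry(pitch) Rx(roll)).
In Python, from cell import * gives the robot as it stands.
- The arm moves only by the tool step_arm, never from a script. Its argument "commands" is a list of rows, each a list of 7 numbers: the opening, from 0 (shut) to 1 (fully open), then the shift along the world's x, y, z in cm, then the turn, a rotation vector about the world's x, y, z in rad. A call has 1 to 5 rows; each row is the pose to reach, as a shift and turn from the pose commanded when the call began; what a row does not reach only later rows make up. A row lasts 1/12 s, in which the tool goes at most 41.7 mm and 7.16 degrees, less where a joint would pass 70% of its speed; a pose out of reach is approached as far as the arm can. A call with a gripper value outside its range is refused whole. The fingers move at their own pace and stop on an object; "grip_force" is the grip in N (left out, the last holds). Time passes only in rows, so rows that repeat a pose let the fingers close. It gives the time, the measured TCP pose, the force, the opening and the grip force at its end, in the units of the state.
- observe(): the state, without advancing time (a new reading comes with each control period).
- read_camera(name): name is "scene" or "top"; returns the picture (400x640x3 uint8, red, green, blue); there is no depth.
- camera_model(name): a dict with "vfov" (degrees; the focal length in pixels is half the picture's height over the tangent of half this angle, whatever the lens; pixels are square), "cx", "cy" (the principal point, pixels), "world_to_cam" (4x4, takes a point from world to camera coordinates). Camera axes: x right, y up, looking along -z (the intrinsics and any distortion apply to the point x, -y, -z); pixel columns grow to the right and rows downward; lengths in m; the calibration is good to about 2 mm. A picture is of the moment at which its call begins. camera_model takes no time and is no camera call.
- hand_in(): hands the job in; it is judged then, once.
The state is a dict: "time": time; "qpos": joint angles; "qvel": joint speeds; "joint_efforts": joint torques, N m; "tool_pos": TCP position; "tool_rot": TCP orientation; "contact_force": force on the tool from outside, world axes, zero at the start; "torque": the same for the moment, N m; "opening": finger opening in m; "grip_force": force on a finger pad.
Only numpy, scipy, OpenCV 4.12 (cv2) and the standard library are available. Lean on these libraries where they do the work, as an engineer would, in place of code of your own. Each camera call takes 0.05 s, during which the arm holds its last target. There are 200 camera calls.

## Working session

There is one attempt and no reset: what is moved stays moved. The work goes in short steps, Python scripts to look and compute and a tool call to move; the robot and the scene stay as the last step left them, time stands still between calls to the robot, and variables do not carry over. Pictures are saved under pics/ and viewed, at most 10 in all, crops included, and the job is handed in when it is done.

Besides the shell and the picture viewer there is one more tool, called after "Call:" as name(argument=value, ...), one argument or row to a line, values as JSON. step_arm: Moves the arm, as the interface text tells. Its arguments: {"type":"object","properties":{"commands":{"type":"array"},"grip_force":{"type":"number"}},"required":["commands"]}

```bash
mkdir -p pics
python3 - <<'E'
from cell import *
import cv2,numpy as np
for n in("scene","top"):
    im=read_camera(n); cv2.imwrite(f"pics/{n}0.png",im[:,:,::-1]); m=camera_model(n)
    print(n,{k:(np.round(v,3).tolist() if not isinstance(v,str) else v) for k,v in m.items()})
print(observe())
E
```

```text
scene {'vfov': 43.071, 'cx': 325.896, 'cy': 202.131, 'world_to_cam': [[0.172, 0.985, -0.008, -0.177], [-0.706, 0.129, 0.696, 0.292], [0.687, -0.114, 0.718, -1.659], [0.0, 0.0, 0.0, 1.0]]}
top {'vfov': 55.993, 'cx': 311.338, 'cy': 195.343, 'world_to_cam': [[-0.027, -0.999, 0.029, 0.076], [0.987, -0.022, 0.157, -0.564], [-0.157, 0.033, 0.987, -0.901], [0.0, 0.0, 0.0, 1.0]]}
{'time': 0.1, 'qpos': array([ 1.08797835e+00,  3.42650891e-01,  1.52494931e+00,  4.49558228e-06,
        1.27540522e+00, -1.46017425e-01]), 'qvel': array([-0.00060343, -0.0038515 , -0.00182609,  0.00126441, -0.0007672 ,
       -0.0009624 ]), 'joint_efforts': array([ 2.02216492e-03, -4.32002699e+01, -2.44697696e+01,  7.19836378e-02,
        5.25152113e-02, -2.86623538e-05]), 'tool_pos': array([0.17330524, 0.49517028, 0.22610587]), 'tool_rot': array([-3.14019554e+00, -2.09809820e-04,  2.80479064e+00]), 'contact_force': array([ 1.94805652e-04, -2.64055023e-01,  1.73535120e-01]), 'torque': array([-0.00423779,  0.00835747, -0.06192205]), 'grip_force': 0.0, 'opening': 0.09195544025193136}
```

View pics/scene0.png

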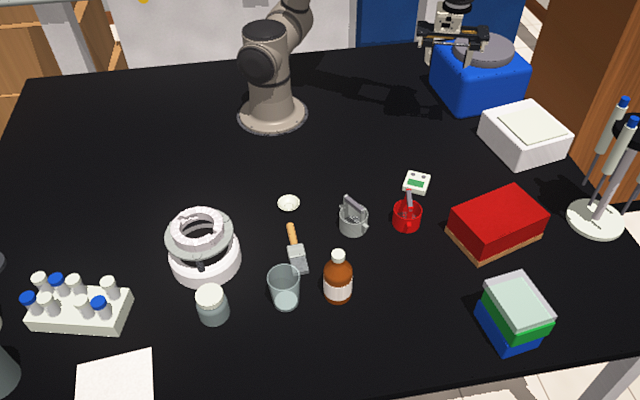

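View pics/top0.png

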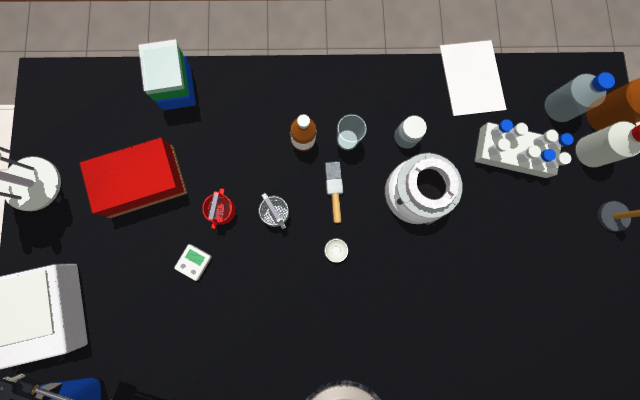

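Candidates: the steel sieve at top (273,210) / scene (353,217), and the red look-alike at top (217,208) / scene (407,215). The grey one matches the description. The shaker is at top (430,185) / scene (203,245). I'll check all of these in one close montage.

```bash
cat > h.py <<'E'
from cell import *
import cv2,numpy as np
def ray(n,u,v):
    m=camera_model(n);f=200/np.tan(np.radians(m["vfov"])/2);W=np.array(m["world_to_cam"])
    d=np.array([(u-m["cx"])/f,-(v-m["cy"])/f,-1]);R=W[:3,:3]
    return -R.T@W[:3,3],R.T@d
def pt(n,u,v,z):
    c,d=ray(n,u,v);return c+d*(z-c[2])/d[2]
def px(n,p):
    m=camera_model(n);f=200/np.tan(np.radians(m["vfov"])/2);q=np.array(m["world_to_cam"])@np.r_[p,1]
    return np.array([m["cx"]-f*q[0]/q[2],m["cy"]+f*q[1]/q[2]])
def crop(n,x,y,w,h,s,im=None):
    im=read_camera(n) if im is None else im
    c=cv2.resize(im[y:y+h,x:x+w],None,fx=s,fy=s,interpolation=cv2.INTER_CUBIC)
    return c[:,:,::-1].copy()
E
python3 - <<'E'
from h import *
t=cv2.imread("pics/top0.png")[:,:,::-1];s=cv2.imread("pics/scene0.png")[:,:,::-1]
a=crop("top",248,185,50,50,6,t);b=crop("top",380,145,90,90,6,t)[:, :]
c=crop("scene",328,185,50,60,5,s);d=crop("scene",160,195,90,60,6,s)
M=np.zeros((600,800,3),np.uint8)
M[:300,:300]=a;M[300:600,:250]=c;
b=cv2.resize(b,(480,480)) # scale 5.333, origin (300,0)
M[:480,300:780]=b
cv2.imwrite("pics/m1.png",M)
E
```

```text
(no output)
```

View pics/m1.png

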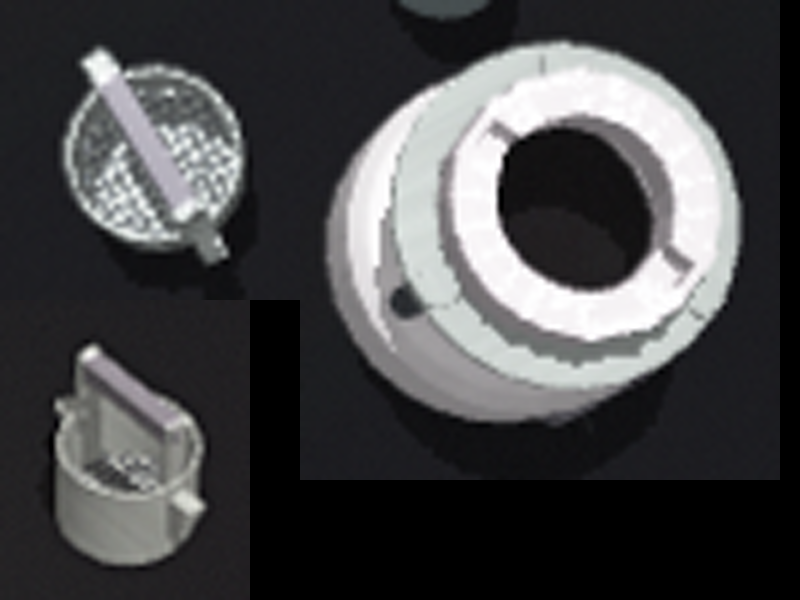

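The montage confirms the target: a grey steel sieve, its handle running from (97,65) to (188,212) in the crop, with steel lugs. The collar slots appear near crop (500,130) and (680,262), which is top (417.5,169.4) and (451.3,194.1). Next I'll measure.

Run:
```python
from h import *
t=cv2.imread("pics/top0.png")[:,:,::-1];s=cv2.imread("pics/scene0.png")[:,:,::-1]
print("cams",ray("top",0,0)[0],ray("scene",0,0)[0])
# sieve: handle ends on top plane z=.092
e1=pt("top",248+97/6,185+60/6,.09);e2=pt("top",248+185/6,185+213/6,.09);print("handle",e1,e2,(e1+e2)/2,np.linalg.norm(e1-e2),np.arctan2(*(e1-e2)[1::-1]))
# purple mask
def pur(im,x,y,w,h):
    c=im[y:y+h,x:x+w].astype(int);m=((c[...,0]-c[...,1]>5)&(c[...,2]-c[...,1]>5)&(c.sum(2)>330)).astype(np.uint8)
    v,u=np.nonzero(m);print(m.sum(),u.mean()+x,v.mean()+y)
    p=np.c_[u+x,v+y].astype(np.float32);return cv2.minAreaRect(p)
r=pur(t,248,185,50,50);print(r,pt("top",*r[0],.092));b=cv2.boxPoints(r);print([pt("top",*q,.092).round(4).tolist() for q in b])
r2=pur(s,328,185,50,60);print(r2,pt("scene",*r2[0],.085))
# shaker rim: hole + outer by white mask
c=t[145:235,380:470]
g=cv2.cvtColor(c,cv2.COLOR_RGB2GRAY)
hole=(g<140).astype(np.uint8)
n,l,st,ce=cv2.connectedComponentsWithStats(hole,connectivity=4)
i=l[40,52];print(st[i],ce[i])
rim=((c.min(2)>225)).astype(np.uint8);n,l,st,ce=cv2.connectedComponentsWithStats(rim);i=1+np.argmax(st[1:,4]);mm=(l==i).astype(np.uint8)
cn,_=cv2.findContours(mm,cv2.RETR_EXTERNAL,cv2.CHAIN_APPROX_NONE);e=cv2.fitEllipse(max(cn,key=len));print("rim ell",e,pt("top",e[0][0]+380,e[0][1]+145,.133))
for u,v in((417.5,169.4),(451.3,194.1)):print("slot",pt("top",u,v,.133))
M=crop("top",405,155,56,48,10,t);cv2.imwrite("pics/m2.png",np.hstack([M,cv2.resize(crop("scene",165,200,70,48,10,s)[:, :],(240,165)) if 0 else M[:,:0]]))
S=crop("scene",165,198,76,40,10,s);cv2.imwrite("pics/m3.png",S)
```

```text
cams [0.41788791 0.09306517 0.97549485] [ 1.37616226 -0.05236504  0.98672813]
handle [0.56174779 0.17532719 0.09      ] [0.50019224 0.14138473 0.09      ] [0.53097001 0.15835596 0.09      ] 0.07029349773730593 0.5039265785067236
0 nan nan
((0.0, 0.0), (0.0, 0.0), 0.0) [1.0752863  0.83641764 0.092     ]
[[1.0753, 0.8364, 0.092], [1.0753, 0.8364, 0.092], [1.0753, 0.8364, 0.092], [1.0753, 0.8364, 0.092]]
64 354.015625 202.59375
((353.9776916503906, 202.52725219726562), (19.34893226623535, 3.6587069034576416), 39.289405822753906) [0.52718601 0.15918833 0.085     ]
[ 37  22  36  33 852] [52.80633803 37.67723005]
rim ell ((53.30636978149414, 37.55238342285156), (47.486473083496094, 50.66062927246094), 133.83197021484375) [ 0.57509579 -0.21711865  0.133     ]
slot [ 0.60682384 -0.18262089  0.133     ]
slot [ 0.54725435 -0.25671015  0.133     ]<stdin>:9: RuntimeWarning: Mean of empty slice.
  ret = ret.dtype.type(ret / rcount)
```

View pics/m2.png

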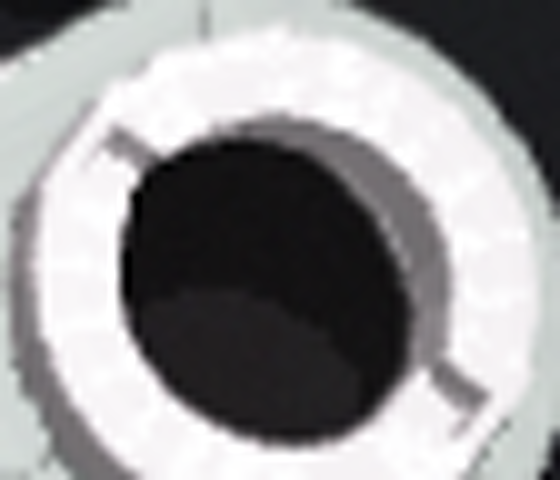

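View pics/m3.png

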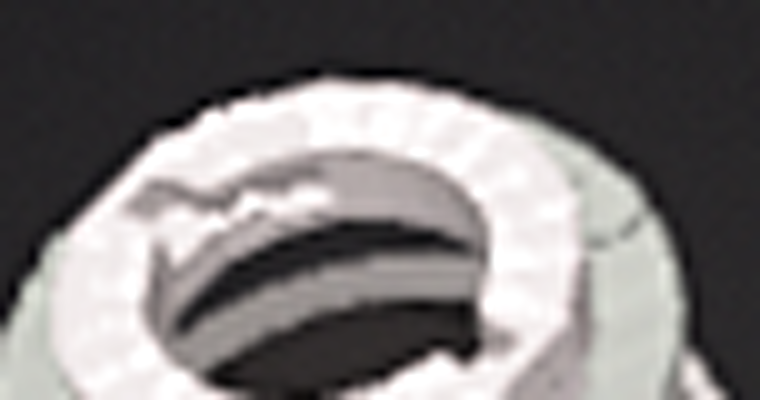

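The top crop shows a dark wall on each slot's upper-right side: slot 1's top edge runs (120,120)–(165,160) in m2, and slot 2's runs (435,355)–(495,395). The scene crop shows the same two slots, at back-left and right. I'll compute the poses and start moving, turning the tool towards yaw 0.504 on the way.

Run:
```python
from h import *
f=lambda U,V:pt("top",405+(U+.5)/10-.5,155+(V+.5)/10-.5,.133)[:2]
a=[f(120,120),f(165,160)];b=[f(435,355),f(495,395)]
d=np.mean(a,0)-np.mean(b,0);th=np.arctan2(d[1],d[0]);n=np.array([np.sin(th),-np.cos(th)])
c=np.array([.5751,-.2171]);print("slot angle",th,"offset",n@(np.mean(a,0)-c),n@(np.mean(b,0)-c))
for p in(a,b):
  e=p[0]-p[1];print(np.arctan2(e[1],e[0]))
for k,u,v,z in(("amber",303,120,.15),("beaker",351,125,.09),("red",217,208,.05)):print(k,pt("top",u,v,z))
```

```text
slot angle 0.8947459840048059 offset 0.0066838810410131235 0.006683881041013118
0.7924122430455439
0.9391129911640423
amber [0.72432972 0.07965463 0.15      ]
beaker [ 0.73178998 -0.03933705  0.09      ]
red [0.53843928 0.29494058 0.05      ]
```

Call:
step_arm(
  commands=[
    [1, 9, -8.4, 0, 0, 0, -0.6],
    [1, 9, -8.4, 0, 0, 0, -0.6],
    [1, 9, -8.4, 0, 0, 0, -0.6],
    [1, 9, -8.4, 0, 0, 0, -0.6],
    [1, 9, -8.4, 0, 0, 0, -0.6],
  ],
)

```text
time: 0.52
tool_pos: [0.2651, 0.4099, 0.2265]
tool_rot: [-3.141, 0.0, 2.194]
contact_force: [0.6, 0.2, 0.9]
opening: 0.0916
grip_force: 0.0
```

Call:
step_arm(
  commands=[
    [1, 9, -8.4, 0, 0, 0, -0.6],
    [1, 9, -8.4, 0, 0, 0, -0.6],
    [1, 9, -8.4, 0, 0, 0, -0.6],
    [1, 9, -8.4, 0, 0, 0, -0.6],
    [1, 9, -8.4, 0, 0, 0, -0.6],
  ],
)

```text
time: 0.93
tool_pos: [0.355, 0.3257, 0.2263]
tool_rot: [-3.141, 0.001, 1.594]
contact_force: [-1.0, 0.9, -0.7]
opening: 0.0921
grip_force: 0.0
```

Call:
step_arm(
  commands=[
    [1, 9, -8.4, -3, 0, 0, -0.6],
    [1, 9, -8.4, -3, 0, 0, -0.6],
    [1, 9, -8.4, -3, 0, 0, -0.6],
    [1, 9, -8.4, -3, 0, 0, -0.6],
    [1, 9, -8.4, -3, 0, 0, -0.6],
  ],
)

```text
time: 1.35
tool_pos: [0.4446, 0.2414, 0.1954]
tool_rot: [-3.14, 0.002, 0.994]
contact_force: [-0.1, 0.1, -0.4]
opening: 0.0919
grip_force: 0.0
```

Call:
step_arm(
  commands=[
    [1, 8.7, -8.5, -4, 0, 0, -0.5],
    [1, 8.7, -8.5, -4, 0, 0, -0.5],
    [1, 8.7, -8.5, -4, 0, 0, -0.5],
    [1, 8.7, -8.5, -4, 0, 0, -0.5],
    [1, 8.7, -8.5, -4, 0, 0, -0.5],
  ],
)

```text
time: 1.77
tool_pos: [0.5311, 0.1565, 0.155]
tool_rot: [-3.141, 0.003, 0.497]
contact_force: [-0.1, 0.4, -0.3]
opening: 0.0918
grip_force: 0.0
```

Call:
step_arm(
  commands=[
    [1, -0.1, 0.2, -4, 0, 0, 0],
    [1, -0.1, 0.2, -7, 0, 0, 0],
    [1, -0.1, 0.2, -8.6, 0, 0, 0],
    [1, -0.1, 0.2, -8.6, 0, 0, 0],
    [1, -0.1, 0.2, -8.6, 0, 0, 0],
  ],
)

```text
time: 2.18
tool_pos: [0.5287, 0.1613, 0.0707]
tool_rot: [-3.141, 0.001, 0.508]
contact_force: [-0.7, -0.2, 0.0]
opening: 0.0913
grip_force: 0.0
```

Run:
```python
from h import *
M=np.hstack([cv2.resize(crop("scene",318,150,90,100,5),(450,500)),crop("top",235,175,70,100,5)])
cv2.imwrite("pics/m4.png",M)
```

```text
(no output)
```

View pics/m4.png

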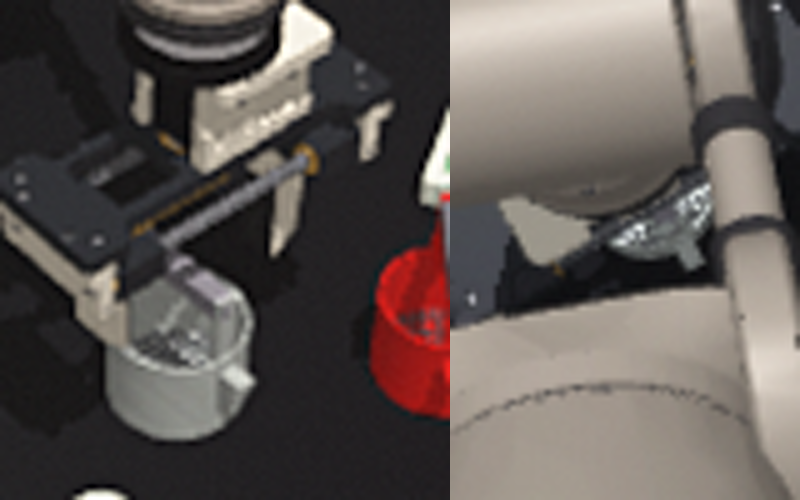

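The handle bar lies between the open fingers, at about (205,280) in the crop. Closing on it.

Call:
step_arm(
  commands=[
    [0.5, 0, 0, -0.2, 0, 0, 0],
    [0.3, 0, 0, -0.2, 0, 0, 0],
    [0.1, 0, 0, -0.2, 0, 0, 0],
    [0, 0, 0, -0.2, 0, 0, 0],
    [0, 0, 0, -0.2, 0, 0, 0],
  ],
  grip_force=25,
)

```text
time: 2.7
tool_pos: [0.5296, 0.1605, 0.0691]
tool_rot: [3.141, -0.001, 0.505]
contact_force: [-0.7, 0.3, -0.4]
opening: 0.0634
grip_force: 0.0
```

Call:
step_arm(
  commands=[
    [0, 0, 0, 0, 0, 0, 0],
    [0, 0, 0, 0, 0, 0, 0],
    [0, 0, 0, 0, 0, 0, 0],
    [0, 0, 0, 0, 0, 0, 0],
    [0, 0, 0, 0, 0, 0, 0],
  ],
)

```text
time: 3.12
tool_pos: [0.5295, 0.1605, 0.0687]
tool_rot: [3.142, 0.0, 0.505]
contact_force: [0.4, -0.8, 0.0]
opening: 0.0298
grip_force: 0.0
```

Call:
step_arm(
  commands=[
    [0, 0, 0, 0, 0, 0, 0],
    [0, 0, 0, 0, 0, 0, 0],
    [0, 0, 0, 0, 0, 0, 0],
    [0, 0, 0, 0, 0, 0, 0],
    [0, 0, 0, 0, 0, 0, 0],
  ],
)

```text
time: 3.53
tool_pos: [0.5291, 0.1605, 0.0684]
tool_rot: [-3.141, 0.001, 0.505]
contact_force: [-0.8, -0.2, -3.3]
opening: 0.012
grip_force: 25.0
```

Call:
step_arm(
  commands=[
    [0, 0, 0, 1, 0, 0, 0],
    [0, 0, 0, 4, 0, 0, 0],
    [0, 0, 0, 8, 0, 0, 0],
    [0, 0, 0, 12, 0, 0, 0],
    [0, 0, 0, 16.3, 0, 0, 0],
  ],
)

```text
time: 3.95
tool_pos: [0.5287, 0.1605, 0.2325]
tool_rot: [-3.141, 0.001, 0.505]
contact_force: [1.5, 0.2, -2.4]
opening: 0.0119
grip_force: 25.0
```

Call:
step_arm(
  commands=[
    [0, 0.3, -3, 0, 0, 0, 0.08],
    [0, 0.7, -6, 0, 0, 0, 0.14],
    [0, 1.1, -9, 0, 0, 0, 0.2],
    [0, 1.5, -12, 0, 0, 0, 0.2],
    [0, 1.8, -15, 0, 0, 0, 0.2],
  ],
)

```text
time: 4.37
tool_pos: [0.5473, 0.0093, 0.2312]
tool_rot: [3.141, -0.0, 0.705]
contact_force: [0.2, -0.5, -1.8]
opening: 0.0119
grip_force: 25.0
```

Call:
step_arm(
  commands=[
    [0, 0.4, -3, 0, 0, 0, 0.05],
    [0, 0.8, -6, 0, 0, 0, 0.1],
    [0, 1.2, -9, 0, 0, 0, 0.15],
    [0, 1.6, -12, 0, 0, 0, 0.19],
    [0, 2.0, -15, 0, 0, 0, 0.19],
  ],
)

```text
time: 4.78
tool_pos: [0.5672, -0.1408, 0.2311]
tool_rot: [3.141, -0.0, 0.897]
contact_force: [0.8, -0.4, -3.3]
opening: 0.0118
grip_force: 25.0
```

Call:
step_arm(
  commands=[
    [0, 0.4, -3, 0, 0, 0, 0],
    [0, 0.8, -6, 0, 0, 0, 0],
    [0, 0.8, -7.8, 0, 0, 0, 0],
    [0, 0.8, -7.8, 0, 0, 0, 0],
    [0, 0.8, -7.8, 0, 0, 0, 0],
  ],
)

```text
time: 5.2
tool_pos: [0.5751, -0.2181, 0.2305]
tool_rot: [-3.141, -0.0, 0.893]
contact_force: [0.2, -0.0, -2.2]
opening: 0.0115
grip_force: 25.0
```

Run:
```python
from h import *
print(observe()["tool_pos"],observe()["tool_rot"],observe()["contact_force"],observe()["torque"])
M=np.hstack([crop("scene",150,150,100,125,4),crop("top",370,110,100,125,4)])
cv2.imwrite("pics/m5.png",M)
```

```text
[ 0.57506476 -0.21810295  0.23045317] [-3.14087104e+00 -1.93006389e-04  8.92901065e-01] [ 0.16639911 -0.00638217 -2.22092685] [-0.02558931  0.13025531 -0.01256674]
```

View pics/m5.png

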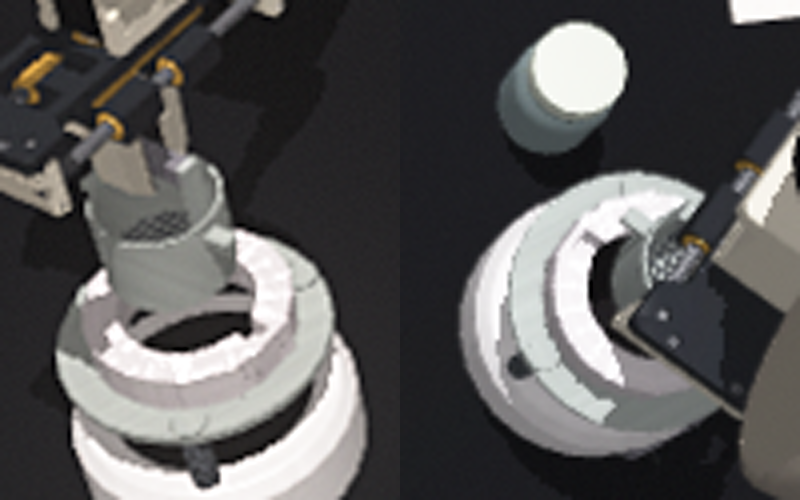

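The sieve hangs upright over the collar. One lug is at left crop (222,240), the other at right crop (632,218), and slot 1 is at right crop (590,240). I'll check these against the prediction.

Run:
```python
from h import *
x,y,z=.5751,-.2181,.2305-.0685;th=.893;d=np.array([np.cos(th),np.sin(th)])
for r in(.036,.05):
  p=np.r_[np.array([x,y])+r*d,z+.044];a=px("scene",p);b=px("top",p)
  print(r,(a-[150,150])*4+1.5,(b-[370,110])*4+[401.5,1.5])
p=np.r_[np.array([.5751,-.2171])+.045*d,.133];print("slot",(px("scene",p)-[150,150])*4+1.5,(px("top",p)-[370,110])*4+[401.5,1.5])
```

```text
0.036 [210.45806312 231.56395231] [649.05768868 224.61236491]
0.05 [231.36852499 240.70871476] [627.45304726 208.87710412]
slot [249.05372285 327.19878304] [590.94969849 245.04138004]
```

Call:
step_arm(
  commands=[
    [0, 0, 0.1, -2, 0, 0, 0],
    [0, 0, 0.1, -4, 0, 0, 0],
    [0, 0, 0.1, -5.5, 0, 0, 0],
    [0, 0, 0.1, -6, 0, 0, 0],
    [0, 0, 0.1, -6, 0, 0, 0],
  ],
)

```text
time: 5.72
tool_pos: [0.575, -0.2149, 0.1694]
tool_rot: [-3.139, 0.0, 0.896]
contact_force: [-0.3, 0.6, -1.6]
opening: 0.0115
grip_force: 25.0
```

Call:
step_arm(
  commands=[
    [0, 0, 0, -0.2, 0, 0, 0],
    [0, 0, 0, -0.4, 0, 0, 0],
    [0, 0, 0, -0.6, 0, 0, 0],
    [0, 0, 0, -0.8, 0, 0, 0],
    [0, 0, 0, -0.9, 0, 0, 0],
  ],
)

```text
time: 6.13
tool_pos: [0.5755, -0.2165, 0.1615]
tool_rot: [3.141, -0.0, 0.895]
contact_force: [-0.2, 0.6, -2.4]
opening: 0.0116
grip_force: 25.0
```

Call:
step_arm(
  commands=[
    [0, 0, 0, -0.1, 0, 0, 0],
    [0, 0, 0, -0.2, 0, 0, 0],
    [0, 0, 0, -0.3, 0, 0, 0],
    [0, 0, 0, -0.4, 0, 0, 0],
    [0, 0, 0, -0.4, 0, 0, 0],
  ],
)

```text
time: 6.55
tool_pos: [0.5754, -0.2164, 0.1572]
tool_rot: [-3.141, 0.0, 0.895]
contact_force: [0.1, 0.0, -3.5]
opening: 0.0119
grip_force: 25.0
```

Call:
step_arm(
  commands=[
    [0, 0, 0, -0.1, 0, 0, 0],
    [0, 0, 0, -0.2, 0, 0, 0],
    [0, 0, 0, -0.3, 0, 0, 0],
    [0, 0, 0, -0.4, 0, 0, 0],
    [0, 0, 0, -0.4, 0, 0, 0],
  ],
)

```text
time: 6.97
tool_pos: [0.5754, -0.2164, 0.1531]
tool_rot: [-3.141, 0.0, 0.895]
contact_force: [-0.0, -0.3, -1.7]
opening: 0.0115
grip_force: 25.0
```

Call:
step_arm(
  commands=[
    [0, 0, 0, -0.1, 0, 0, 0],
    [0, 0, 0, -0.2, 0, 0, 0],
    [0, 0, 0, -0.2, 0, 0, 0],
    [0, 0, 0, -0.3, 0, 0, 0],
    [0, 0, 0, -0.3, 0, 0, 0],
  ],
)

```text
time: 7.38
tool_pos: [0.5754, -0.2164, 0.1502]
tool_rot: [-3.141, 0.0, 0.895]
contact_force: [0.2, -1.2, -2.2]
opening: 0.0115
grip_force: 25.0
```

Call:
step_arm(
  commands=[
    [0, 0, 0, -0.05, 0, 0, 0],
    [0, 0, 0, -0.1, 0, 0, 0],
    [0, 0, 0, -0.1, 0, 0, 0],
    [0, 0, 0, -0.1, 0, 0, 0],
    [0, 0, 0, -0.1, 0, 0, 0],
  ],
)

```text
time: 7.8
tool_pos: [0.5755, -0.2166, 0.1497]
tool_rot: [3.141, 0.0, 0.895]
contact_force: [-1.6, -1.1, 1.8]
opening: 0.0115
grip_force: 25.0
```

Ledge felt at TCP z ≈ 0.150, with both lugs through the slots. I'll raise it 1.3 mm and twist clockwise.

Call:
step_arm(
  commands=[
    [0, 0, 0, 0.15, 0, 0, 0],
    [0, 0, 0, 0.15, 0, 0, -0.04],
    [0, 0, 0, 0.15, 0, 0, -0.08],
    [0, 0, 0, 0.15, 0, 0, -0.12],
    [0, 0, 0, 0.15, 0, 0, -0.16],
  ],
)

```text
time: 8.22
tool_pos: [0.5755, -0.2162, 0.1506]
tool_rot: [-3.141, -0.0, 0.733]
contact_force: [-0.3, 0.0, -2.3]
opening: 0.0118
grip_force: 25.0
```

```bash
python3 -c "
from h import *
o=observe();print(o['contact_force'],o['torque'])"
```

```text
[-3.22764978e-01  1.46275912e-03 -2.32694268e+00] [-0.09733335  0.0868857   0.01493514]
```

Call:
step_arm(
  commands=[
    [0, 0, 0, 0.05, 0, 0, -0.05],
    [0, 0, 0, 0.05, 0, 0, -0.1],
    [0, 0, 0, 0.05, 0, 0, -0.15],
    [0, 0, 0, 0.05, 0, 0, -0.2],
    [0, 0, 0, 0.05, 0, 0, -0.2],
  ],
)

```text
time: 8.63
tool_pos: [0.5755, -0.2163, 0.1511]
tool_rot: [-3.141, 0.0, 0.533]
contact_force: [0.0, 0.2, -2.5]
opening: 0.0116
grip_force: 25.0
```

Call:
step_arm(
  commands=[
    [0, 0, 0, 0, 0, 0, -0.05],
    [0, 0, 0, 0, 0, 0, -0.1],
    [0, 0, 0, 0, 0, 0, -0.15],
    [0, 0, 0, 0, 0, 0, -0.2],
    [0, 0, 0, 0, 0, 0, -0.2],
  ],
)

```text
time: 9.05
tool_pos: [0.5755, -0.2163, 0.1512]
tool_rot: [-3.141, 0.0, 0.335]
contact_force: [-0.8, -0.4, -1.8]
opening: 0.0121
grip_force: 25.0
```

```bash
python3 -c "
from h import *
o=observe();print(o['contact_force'],o['torque'])"
```

```text
[-0.75481052 -0.44651059 -1.79695739] [-0.08573451  0.15534357  0.04006735]
```

Call:
step_arm(
  commands=[
    [0, 0, 0, 0, 0, 0, -0.05],
    [0, 0, 0, 0, 0, 0, -0.1],
    [0, 0, 0, 0, 0, 0, -0.14],
    [0, 0, 0, 0, 0, 0, -0.14],
    [0, 0, 0, -0.05, 0, 0, -0.14],
  ],
)

```text
time: 9.47
tool_pos: [0.5755, -0.2164, 0.1508]
tool_rot: [-3.142, -0.0, 0.198]
contact_force: [-0.2, 0.4, -2.6]
opening: 0.0118
grip_force: 25.0
```

Call:
step_arm(
  commands=[
    [0, 0, 0, -0.05, 0, 0, 0],
    [0, 0, 0, -0.1, 0, 0, 0],
    [0, 0, 0, -0.15, 0, 0, 0],
    [0, 0, 0, -0.2, 0, 0, 0],
    [0, 0, 0, -0.2, 0, 0, 0],
  ],
)

```text
time: 9.88
tool_pos: [0.5754, -0.2164, 0.1487]
tool_rot: [-3.141, 0.0, 0.195]
contact_force: [-0.1, -0.0, -2.7]
opening: 0.0121
grip_force: 25.0
```

```bash
python3 -c "
from h import *
o=observe();print(o['contact_force'],o['torque'])"
```

```text
[-0.06755655 -0.04813514 -2.67129374] [-0.04456383  0.19059671  0.02545185]
```

Below ledge height with no contact, so the lugs are entering the notches. Lowering on.

Call:
step_arm(
  commands=[
    [0, 0, 0, -0.08, 0, 0, 0],
    [0, 0, 0, -0.16, 0, 0, 0],
    [0, 0, 0, -0.24, 0, 0, 0],
    [0, 0, 0, -0.32, 0, 0, 0],
    [0, 0, 0, -0.36, 0, 0, 0],
  ],
)

```text
time: 10.3
tool_pos: [0.5754, -0.2164, 0.1451]
tool_rot: [-3.142, 0.0, 0.195]
contact_force: [-0.2, 0.5, -2.6]
opening: 0.0119
grip_force: 25.0
```

Call:
step_arm(
  commands=[
    [0, 0, 0, -0.05, 0, 0, 0],
    [0, 0, 0, -0.1, 0, 0, 0],
    [0, 0, 0, -0.15, 0, 0, 0],
    [0, 0, 0, -0.15, 0, 0, 0],
    [0, 0, 0, -0.15, 0, 0, 0],
  ],
)

```text
time: 10.72
tool_pos: [0.5755, -0.2165, 0.144]
tool_rot: [3.141, -0.0, 0.195]
contact_force: [-1.2, 0.2, -0.6]
opening: 0.012
grip_force: 25.0
```

```bash
python3 -c "
from h import *
o=observe();print(o['tool_pos'],o['contact_force'],o['torque'])"
```

```text
[ 0.57545829 -0.21654101  0.14399355] [-1.24753806  0.17279708 -0.57791202] [-0.01480216  0.26578132  0.03254592]
```

The lugs rest on the notch floors, 6 mm below the ledge. Releasing.

Call:
step_arm(
  commands=[
    [0.15, 0, 0, 0, 0, 0, 0],
    [0.3, 0, 0, 0, 0, 0, 0],
    [0.5, 0, 0, 0, 0, 0, 0],
    [0.5, 0, 0, 0, 0, 0, 0],
    [0.5, 0, 0, 0, 0, 0, 0],
  ],
  grip_force=5,
)

```text
time: 11.13
tool_pos: [0.5756, -0.2165, 0.1439]
tool_rot: [3.141, -0.0, 0.195]
contact_force: [0.5, 0.2, -0.2]
opening: 0.0356
grip_force: 0.0
```

Call:
step_arm(
  commands=[
    [0.5, 0, 0, 0, 0, 0, 0],
    [0.5, 0, 0, 0, 0, 0, 0],
    [0.5, 0, 0, 0, 0, 0, 0],
    [0.5, 0, 0, 0, 0, 0, 0],
    [0.5, 0, 0, 0, 0, 0, 0],
  ],
)

```text
time: 11.55
tool_pos: [0.5755, -0.2165, 0.1438]
tool_rot: [3.142, 0.0, 0.195]
contact_force: [1.2, 0.6, 0.2]
opening: 0.0459
grip_force: 0.0
```

Call:
step_arm(
  commands=[
    [0.5, 0, 0, 1, 0, 0, 0],
    [0.5, 0, 0, 3, 0, 0, 0],
    [0.5, 0, 0, 6, 0, 0, 0],
    [0.5, 0, 0, 9, 0, 0, 0],
    [0.5, 0, 0, 12, 0, 0, 0],
  ],
)

```text
time: 11.97
tool_pos: [0.5753, -0.2164, 0.266]
tool_rot: [3.141, -0.0, 0.195]
contact_force: [-0.3, -0.2, 0.7]
opening: 0.0458
grip_force: 0.0
```

Call:
step_arm(
  commands=[
    [0.5, -3, 3, 0, 0, 0, 0],
    [0.5, -6, 6, 0, 0, 0, 0],
    [0.5, -8, 9, 0, 0, 0, 0],
    [0.5, -10, 12, 0, 0, 0, 0],
    [0.5, -10, 14, 0, 0, 0, 0],
  ],
)

```text
time: 12.38
tool_pos: [0.4722, -0.0742, 0.2651]
tool_rot: [-3.141, 0.0, 0.195]
contact_force: [1.1, 0.9, -0.3]
opening: 0.046
grip_force: 0.0
```

Run:
```python
from h import *
o=observe();print(o['tool_pos'],o['contact_force'],o['opening'])
t=read_camera("top");M=np.hstack([crop("scene",150,165,100,125,4),crop("top",370,110,100,125,4,t)])
cv2.imwrite("pics/m6.png",M)
```

```text
[ 0.47217041 -0.07416271  0.26505984] [ 1.05262303  0.90023341 -0.29194162] 0.0460381028386983
```

View pics/m6.png

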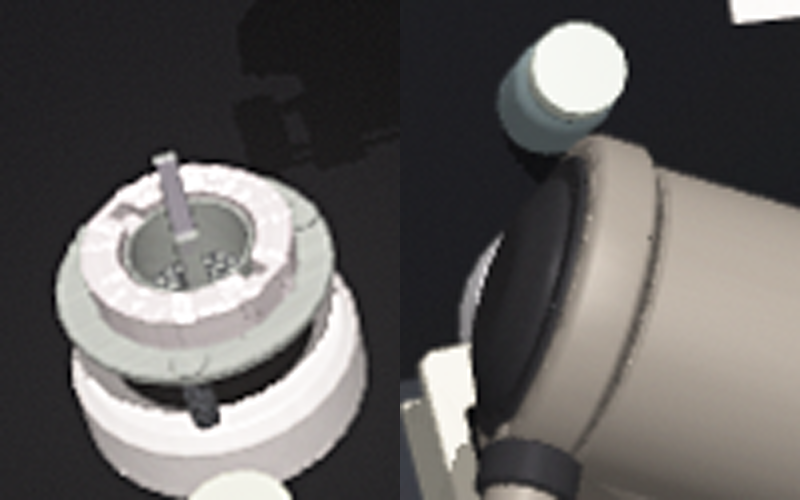

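The sieve hangs level in the collar, with its handle at (177,195) in the left crop. It is turned away from the empty slots at (120,212) and (250,270), and the robot is clear.

```bash
python3 -c "
from cell import *
print(hand_in())"
```

```text
the job is handed in; nothing more can be done
None
```

The sieve hangs level in the bayonet collar, both lugs down in the locking notches after a clockwise twist; the gripper has let go and is clear, and the job was handed in after about 12.5 s of robot time (no verdict was returned).

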